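# Clear the measuring plate and uncover the lens

### The arm

A 7-joint arm with a two-finger parallel gripper is mounted at the origin on the work surface. World frame = base frame: x ahead of the robot, y to its left, z up, the work surface at z = 0. Lengths are in m, angles in degrees, forces in N, time in s.
With the tool pointing down it reaches from about 0.4 to 0.85 m from the base axis. Payload 10.4 kg.
Tool frame: the origin (TCP) lies on the centre line of the jaws, within the pads' length; the fingertips stand 14 mm ahead of it and the grasp point (between the pads) lies 5 mm behind it; z points along the fingers, y is the direction in which the jaws open and shut (so a half turn about z gives the same grasp; the last joint's range is limited). The gripper opens to 87 mm and grips with 3 to 60 N. Pads are 19 mm wide; open, the fingers measure 117 mm over their backs; the gripper's body (75 mm by 190 mm) begins 51 mm behind the grasp point.
Start: joints at [-1.295, 19.034, -3.707, 83.658, 1.238, 77.344, -5.071], TCP at [0.625, 0, 0.237] pointing down, gripper open.
Joint ranges: [-148.97, 148.97], [-28.65, 121.19], [-84.17, 76.75], [9.2, 138.47], [-72.65, 252.65], [3.7, 117.97], [-149.18, 149.18]. Speed limits (degrees/s): [127.2, 127.2, 159.86, 159.86, 180, 180, 180].

### API

Orientations are given as [roll, pitch, yaw] about the fixed x, y, z axes, in that order (R = Rz(yaw) Ry(pitch) Rx(roll)).
In Python, from plant import * gives the robot as it stands.
- The arm moves only by the shell command python3 -m creep 'ROWS' [OPENING]. ROWS is a JSON object of lists of equal length, an entry for each row: "slide": the shift along the tool's x, y, z in cm, a list of three; "turn": the turn about the tool's z in rad. A call has 1 to 10 rows; each row shifts and turns the commanded pose from where the row before left it, along the tool's axes as they then stand; what a row does not reach is not made up. A row lasts 1/10 s, in which the tool goes at most 50 mm and 8.59 degrees, less where a joint would pass 70% of its speed; a pose out of reach is approached as far as the arm can. A call with a gripper value outside its range is refused whole. OPENING is the gripper's target within -1 to 1 (shut at 1, half-way at 0, fully open at -1), set as the call begins (- or left out, the last holds). The fingers move at their own pace and stop on an object; the grip force is fixed at half the most. Time passes only in rows, so rows that do not move let the fingers close. It gives the time, the measured TCP pose, the force and the opening at its end, in the units of the state.
- state(): the state, without advancing time (a new reading comes with each control period).
- snapshot(name): name is "scene" or "side" or "wrist"; returns a dict with "image" (400x640x3 uint8, red, green, blue), "camera_matrix" (3x3 intrinsics, pixels), "R" (3x3) and "t" (3): a world point X has camera coordinates R X + t; the wrist camera has in their place "hand_eye" (4x4, takes a point from camera to tool coordinates, whose origin is the TCP and whose axes are the flange's). Camera axes: x right, y down, z forward; pixel columns grow to the right and rows downward; lengths in m; the calibration is good to about 2 mm. A picture is of the moment at which its call begins: read the wrist's pose just before it. There is no depth.
- job_done(): hands the job in, once; it reports no verdict.
The state is a dict: "t": time; "joints": joint angles; "qvel": joint speeds; "joint_torque": joint torques, N m; "tcp_pos": TCP position; "ee_rot": TCP orientation; "wrist_force": force on the tool from outside, world axes, zero at the start; "ft_torque": the same for the moment, N m; "finger_gap": finger opening in m.
Only numpy, scipy, OpenCV 4.12 (cv2) and the standard library are available. Lean on these libraries where they do the work, as an engineer would, in place of code of your own. Each camera call takes 0.05 s, during which the arm holds its last target. There are 200 camera calls.

### The job

Get the measuring place ready: first, while the wide lens is still covered, pick up the scraper block and use it (not the fingers) to push all three chips off the measuring plate into the plate's gutter, and set the scraper back on the open bench, standing on its base. Then lift the dust cap straight off the wide lens and set it, open side down, into the large cap holder without dropping it, so that it sits flat on the bottom. Leave the slim lens and everything else on the bench where it is, and do not knock the lenses.

Things in the scene. Friction and masses are not known exactly. Their poses are not given: they have to be found in the camera images.
- plate: Dark ground-steel measuring plate, fixed to the bench, with an aluminium chip gutter along its local -y edge. Origin on the bench under the middle of plate and gutter together, z up. Plate: local x -80..80 mm, local y -60..120 mm, flat top at z = 40 mm. Gutter: local y -120..-60 mm, floor at z = 4 mm, outer rim 20 mm high and 4 mm thick (20 mm below the plate's top).
- gutter (a point): Middle of the gutter's floor (inner floor 152 x 56 mm).
- scraper: Loose scraper block, standing on its base on the bench: black base 130 (local x) x 28 (y) x 25 mm tall, with a wooden grip ridge on top, 90 (x) x 16 (y) mm, reaching from z = 25 to 62 mm. Origin: middle of the underside, z up. Weighs about 0.2 kg.
- lens: Wide lens, fixed, looking up, its dust cap on. White body 60 mm diameter to z = 60 mm, then dark barrel 44 mm to z = 84 mm; foot 88 mm diameter. Two aluminium clamp lugs on its local +x and -x sides (36 to 46 mm from the axis, screws out to 54 mm, 20 mm wide in y, top z = 85 mm): grip the cap along local y, clear of them. Origin: on the bench, on the axis.
- lens_seat (a point): Point on the wide lens's axis at z = 60 mm, where the cap's rim rests.
- cap: Loose black dust cap of the wide lens: a plain round cup, open side down, 45 mm tall. Upper part (z = 25 to 45 mm) solid, 60 mm diameter: the place to grip; below it a skirt 57 mm in diameter, wall 3 mm, with 3 mm play round the 44 mm barrel, which reaches 24 mm up inside it. Origin: centre of its open rim (underside); z up through the closed top. About 50 g.
- holder: The large cap holder, fixed: a grey round dish 78 mm outer diameter on a square foot 98 mm wide and 4 mm thick; recess 70 mm diameter, its floor at z = 5 mm, rim at z = 15 mm. Origin: on the bench, on the axis.
- nest (a point): Centre of the recess floor of the large cap holder.
- slim_lens: Bystander, fixed: like the wide lens (same foot and lugs) but with a slim body of 40 mm diameter and a fixed black cap of 40 mm diameter, up to z = 105 mm. Stays capped. Origin on the bench, on the axis.
- small_holder: Bystander, fixed: small holder like the large one, 56 mm outer diameter, recess 48 mm (too small for the cap), foot 76 mm wide, 15 mm tall. Origin on the bench, on the axis.
- chip_a: Loose bent aluminium chip, 26 (x) x 12 (y) mm, 5 mm thick with one end turned up to 12 mm; starts on the plate's top. Origin: middle of the underside.
- chip_b: Loose bent aluminium chip, 22 (x) x 16 (y) mm, 5 mm thick with one end turned up to 12 mm; starts on the plate's top. Origin: middle of the underside.
- chip_c: Loose bent aluminium chip, 30 (x) x 10 (y) mm, 5 mm thick with one end turned up to 12 mm; starts on the plate's top. Origin: middle of the underside.
- master: Loose bystander, to be left alone: plain steel master cylinder, 40 mm diameter, 80 mm tall, standing. Origin: middle of the underside.
- plug_gauge: Loose bystander, to be left alone: turned steel plug gauge standing upright, 44 mm diameter at the foot, 100 mm tall. Origin: middle of the underside.
- v_block: Loose bystander, to be left alone: dark steel V-block, 50 x 44 x 42 mm tall. Origin: middle of the underside.
- jar: Loose bystander, to be left alone: closed white jar, 54 mm diameter, 80 mm tall. Origin: middle of the underside.
- height_gauge: Loose bystander, to be left alone: height gauge standing on a 70 x 70 x 30 mm dark foot, with an upright aluminium column 280 mm tall and a measuring finger reaching 42 mm to its local -x at z = 135 mm. Origin: middle of the underside.
- gauge_case: Loose bystander, to be left alone: closed wooden gauge case, 90 (x) x 140 (y) x 45 mm tall. Origin: middle of the underside.
- control_pad: Loose bystander, to be left alone: white control box with buttons, 90 (x) x 130 (y) x 55 mm tall over its largest button. Origin: middle of the underside.
Not all that is in view belongs to the job. What is shaped like the cap but brown, purple or red is not meant.

How it is judged (in metres and radians):
On the way, in this order (a step that is already met when the one before it is completed fails the run):
1. all three chips lie in the gutter while the cap is still on the wide lens (y of chip_a in the frame of plate between -0.12 and -0.06 m and x of chip_a in the frame of plate between -0.08 and 0.08 m and height (world z) of each of chip_a, chip_b, chip_c below 0.034 m and y of chip_b in the frame of plate between -0.12 and -0.06 m and x of chip_b in the frame of plate between -0.08 and 0.08 m and y of chip_c in the frame of plate between -0.12 and -0.06 m and x of chip_c in the frame of plate between -0.08 and 0.08 m and distance between cap and lens_seat below 0.006 m), for 0.2 s.
2. the cap sits flat in the large holder, open side down (horizontal distance between cap and nest below 0.008 m and z of cap in the frame of nest below 0.004 m and angle between cap's own z axis and vertical below 0.1 rad), for 0.2 s.
At the end, for the whole second after the job is handed in: All chips lie inside the gutter, origins below 34 mm. Cap in the large holder, open side down: centre within 8 mm of the recess centre, rim within 4 mm of its floor, tilt under 0.1 rad. Scraper on its base on the bench (within 4 mm, tilt under 0.1 rad). Cap and scraper at rest (all of step 2 and y of chip_a in the frame of plate between -0.12 and -0.06 m and x of chip_a in the frame of plate between -0.08 and 0.08 m and height (world z) of each of chip_a, chip_b, chip_c below 0.034 m and y of chip_b in the frame of plate between -0.12 and -0.06 m and x of chip_b in the frame of plate between -0.08 and 0.08 m and y of chip_c in the frame of plate between -0.12 and -0.06 m and x of chip_c in the frame of plate between -0.08 and 0.08 m and height (world z) of scraper below 0.004 m and angle between scraper's own z axis and vertical below 0.1 rad and linear speed of each of cap, scraper below 0.02 m/s); the robot touches nothing.
It fails at once if a chip pushed by the gripper instead of the scraper (over 0.3 N) (contact force between any of the fingers, the arm and chip_a above 0.3 N or contact force between any of the fingers, the arm and chip_b above 0.3 N or contact force between any of the fingers, the arm and chip_c above 0.3 N).
It fails at once if the cap falls freely (touches nothing while moving faster than 0.4 m/s) (contact force between cap and anything else below 0.005 N and linear speed of cap above 0.4 m/s).
It fails at once if a lens is knocked by the gripper or the scraper (over 15 N) (contact force between any of the fingers, the arm, scraper and lens above 15 N or contact force between any of the fingers, the arm, scraper and slim_lens above 15 N).
It fails at once if a bystander is moved more than 15 mm (distance of any of master, plug_gauge, v_block, jar, height_gauge, gauge_case, control_pad from where it was at the start of the episode above 0.015 m).
It also fails if it takes over 72 s, if anything falls off the work surface, if the arm or the gripper's body presses on something with over 40 N, if the wrist force passes 120 N, or if a joint passes its speed limit or range.

## Working session

There is one attempt and no reset: what is moved stays moved. The work goes in short steps, Python scripts to look and compute and a shell command to move; the robot and the scene stay as the last step left them, time stands still between calls to the robot, and variables do not carry over. Pictures are saved under pics/ and viewed, about 8 in all and at most 12, crops included, and the job is handed in when it is done.

```bash
ls; mkdir -p pics; python3 - <<'E'
from plant import *
import cv2,numpy as np
print(state())
for n in("scene","side","wrist"):
    s=snapshot(n); cv2.imwrite(f"pics/{n}0.png",s["image"][:,:,::-1])
    print(n,{k:np.round(v,4).tolist() for k,v in s.items() if k!="image"})
    np.savez(f"pics/{n}0.npz",**s)
E
```

```text
pics
{'t': 0.0, 'joints': array([-1.29440131, 19.07325319, -3.70759768, 83.70645019,  1.23714133,
       77.34300301, -5.06917907]), 'qvel': array([-0.02801277,  0.07385322, -0.05909043,  0.09865715,  0.09089205,
        0.09267278, -0.0358532 ]), 'joint_torque': array([-1.20520472e-04, -6.23245955e+01,  2.44190963e-02, -3.89891267e+01,
       -6.13984605e-02,  3.97891912e-02,  1.87085252e-04]), 'tcp_pos': array([ 6.24628683e-01, -2.04003985e-06,  2.35736304e-01]), 'ee_rot': array([-1.79917189e+02,  3.20855377e-03,  9.00026650e+01]), 'wrist_force': array([-0.66505383, -0.35287183,  1.05773471]), 'ft_torque': array([-0.00821388,  0.03844785, -0.02607265]), 'finger_gap': 0.08688982021339342}
scene {'camera_matrix': [[396.5622, 0.0, 325.4375], [0.0, 396.5622, 199.6721], [0.0, 0.0, 1.0]], 'R': [[-0.7816, 0.6236, -0.0138], [0.351, 0.4215, -0.8361], [-0.5156, -0.6584, -0.5484]], 't': [0.41, -0.1339, 1.527]}
side {'camera_matrix': [[450.0915, 0.0, 319.9186], [0.0, 450.0915, 194.8815], [0.0, 0.0, 1.0]], 'R': [[-0.9623, -0.2719, 0.0111], [-0.2197, 0.7522, -0.6213], [0.1606, -0.6003, -0.7835]], 't': [0.5428, 0.1431, 1.2823]}
wrist {'camera_matrix': [[298.8537, 0.0, 319.3499], [0.0, 298.8537, 202.0881], [0.0, 0.0, 1.0]], 'hand_eye': [[-0.0002, -0.9564, -0.2921, 0.0806], [1.0, -0.0001, -0.0002, 0.0005], [0.0002, -0.2921, 0.9564, -0.1474], [0.0, 0.0, 0.0, 1.0]]}
```

View pics/scene0.png

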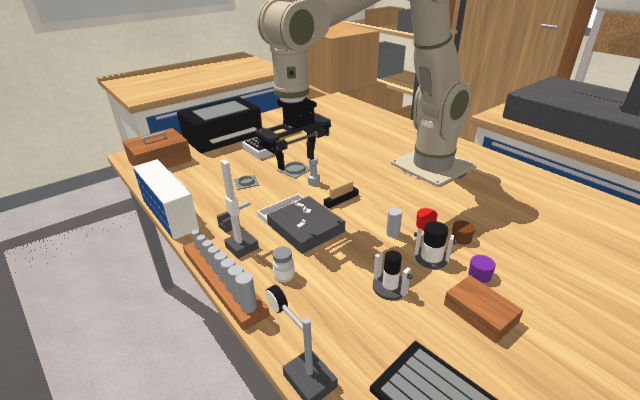

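View pics/side0.png

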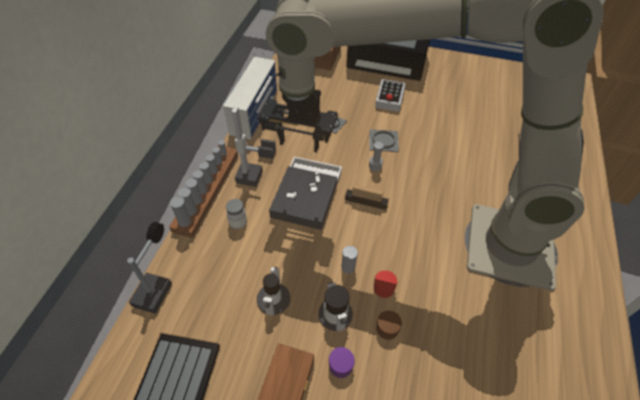

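View pics/wrist0.png

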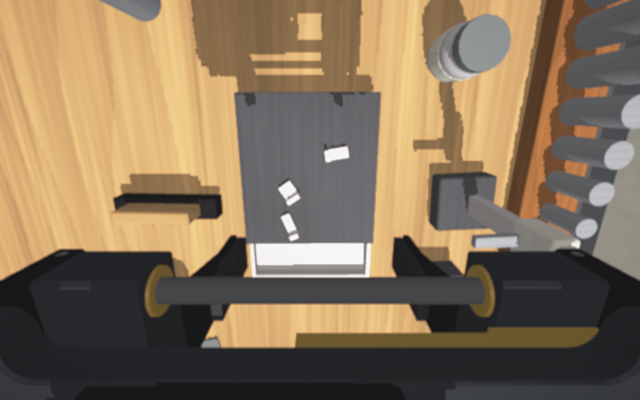

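The pictures show:
- **Wrist:** the plate at (308,170), three chips at (289,192), (290,226) and (337,153), the gutter toward the image bottom (world -y), and the scraper at (168,208).
- **Scene:** the wide lens with its cap at (434,235), the slim lens at (391,272), the large holder at (294,168) and the small one at (245,181).
- **Side:** the wide lens at (337,300), the large holder at (384,140), and the plug gauge at (378,155) close to that holder.

```bash
cat > h.py <<'E'
import numpy as np,cv2
from scipy.spatial.transform import Rotation as Ro
def ext(s,st=None):
    "camera centre and camera->world rotation"
    if "hand_eye" in s:
        Rt=Ro.from_euler("xyz",st["ee_rot"],degrees=True).as_matrix(); H=s["hand_eye"]
        return Rt@H[:3,3]+st["tcp_pos"],Rt@H[:3,:3]
    R=np.array(s["R"]); return -R.T@np.array(s["t"]),R.T
def ray(s,uv,st=None):
    c,R=ext(s,st); d=R@np.linalg.inv(s["camera_matrix"])@np.array([uv[0],uv[1],1.]); return c,d/np.linalg.norm(d)
def onz(s,uv,z,st=None):
    c,d=ray(s,uv,st); return c+d*(z-c[2])/d[2]
def two(r1,r2):
    (a,d),(b,e)=r1,r2
    k=np.linalg.lstsq(np.c_[d,-e],b-a,rcond=None)[0]
    p,q=a+k[0]*d,b+k[1]*e; return (p+q)/2,np.linalg.norm(p-q)
def proj(s,X,st=None):
    c,R=ext(s,st); p=s["camera_matrix"]@(R.T@(np.array(X)-c)); return p[:2]/p[2]
E
python3 - <<'E'
from h import *
L=lambda n:dict(np.load(f"pics/{n}0.npz"))
sc,si,wr=L("scene"),L("side"),L("wrist")
st=dict(tcp_pos=np.array([.6246,0,.2357]),ee_rot=[-179.917,0.003,90.003])
im=wr["image"].astype(int)
hsv=cv2.cvtColor(wr["image"],cv2.COLOR_RGB2HSV)
# plate: dark low-sat blob in the middle
def blob(mask,box,amin=40):
    m=np.zeros(mask.shape,np.uint8);x0,y0,x1,y1=box;m[y0:y1,x0:x1]=mask[y0:y1,x0:x1]*255
    cs,_=cv2.findContours(m,cv2.RETR_EXTERNAL,cv2.CHAIN_APPROX_NONE)
    return sorted([c for c in cs if cv2.contourArea(c)>amin],key=cv2.contourArea)[::-1]
m=(hsv[...,1]<60)&(hsv[...,2]<130)
c=blob(m,(225,80,395,242))[0]; q=cv2.approxPolyDP(c,8,True)[:,0]
print("plate",[(p.tolist(),onz(wr,p,.04,st)[:2].round(4).tolist()) for p in q])
for c in blob(hsv[...,2]>200,(240,97,375,241),25):
    if cv2.contourArea(c)<900:
        r=cv2.minAreaRect(c);print("chip",np.round(r[0]),onz(wr,r[0],.045,st)[:2].round(4))
# scraper: base dark strip; grip wood top edges
mb=(hsv[...,2]<70)
for c in blob(mb,(100,180,230,230)):
    r=cv2.boundingRect(c);q=cv2.approxPolyDP(c,3,True)[:,0];print("scr base",r,[(p.tolist(),onz(wr,p,.025,st)[:2].round(4).tolist()) for p in q])
for nm,a,b in [("cap top",(434,229),(337,296)),("lholder",(294,168),(384,140)),("sholder",(245,181),(340,125)),("scraper",(342,192),(367,197)),("plug",(314,160),(378,146)),("slimtop",(392,256),(271,283)),("master",(395,213),(350,252)),("red",(427,213),(385,278))]:
    X,e=two(ray(sc,a),ray(si,b));print(nm,X.round(3),"gap",round(e,4))
E
```

```text
plate [([235, 94], [0.5335, 0.098]), ([247, 235], [0.5348, -0.067]), ([228, 241], [0.5105, -0.0751]), ([289, 241], [0.5868, -0.0751]), ([279, 218], [0.5755, -0.0445]), ([287, 212], [0.5855, -0.0368]), ([293, 241], [0.5918, -0.0751]), ([371, 241], [0.6893, -0.075]), ([379, 93], [0.6892, 0.099])]
chip [336. 154.] [0.6436 0.0343]
chip [287. 189.] [ 0.587  -0.0071]
chip [288. 223.] [ 0.5872 -0.0486]
chip [242. 206.] [ 0.5328 -0.0282]
chip [293. 199.] [ 0.5934 -0.0193]
chip [293. 237.] [ 0.5928 -0.0676]
scr base (114, 194, 108, 24) [([114, 199], [0.3679, -0.0248]), ([116, 207], [0.3683, -0.0354]), ([127, 202], [0.3835, -0.0288]), ([198, 203], [0.4724, -0.03]), ([200, 217], [0.4728, -0.0487]), ([216, 217], [0.4931, -0.0487]), ([221, 212], [0.5002, -0.042]), ([219, 195], [0.4998, -0.0196]), ([123, 194], [0.3805, -0.0184])]
cap top [0.428 0.335 0.097] gap 0.0008
lholder [ 0.426 -0.315  0.003] gap 0.0031
sholder [ 0.598 -0.384 -0.026] gap 0.0155
scraper [ 0.427 -0.032  0.032] gap 0.0025
plug [ 0.43  -0.182  0.095] gap 0.0055
slimtop [0.591 0.344 0.098] gap 0.0071
master [0.428 0.197 0.075] gap 0.004
red [0.325 0.232 0.048] gap 0.0054
```

```bash
python3 - <<'E'
import cv2
a=cv2.imread("pics/scene0.png");b=cv2.imread("pics/side0.png")
A=cv2.resize(a[140:290,220:480],None,fx=3,fy=3,interpolation=cv2.INTER_CUBIC)
B=cv2.resize(b[110:340,250:420],None,fx=2.6,fy=2.6,interpolation=cv2.INTER_CUBIC)
cv2.imwrite("pics/cropA.png",A);cv2.imwrite("pics/cropB.png",B)
E
python3 -m creep '{"slide":[[0,0,0],[0,0,0],[0,0,0],[0,0,0],[0,0,0],[0,0,0],[0,0,0],[0,0,0],[0,0,0],[0,0,0]],"turn":[0.14,0.14,0.14,0.14,0.14,0.14,0.14,0.14,0.14,0.14]}' -1 && python3 -m creep '{"slide":[[0,0,0],[0,0,0],[-3,0.4,0],[-3,0.4,0],[-3,0.4,0],[-3,0.4,0],[-3,0.4,0],[-3,0.4,0],[-1,0.8,0],[0,0,0]],"turn":[0.09,0.08,0,0,0,0,0,0,0,0]}' - && python3 -m creep '{"slide":[[0,0,0],[0,0,0],[0,0,0]],"turn":[0,0,0]}' - 
python3 - <<'E'
from plant import *
from h import *
st=state(); s=snapshot("wrist"); cv2.imwrite("pics/w1.png",s["image"][:,:,::-1]); np.savez("pics/w1.npz",**s,tcp_pos=st["tcp_pos"],ee_rot=st["ee_rot"])
print(st["tcp_pos"],st["ee_rot"],st["joints"])
E
```

```text
t: 1.15
tcp_pos: [0.6248, 0.0, 0.2362]
ee_rot: [-180.0, 0.0, 9.5]
wrist_force: [1.2, -0.1, -0.5]
finger_gap: 0.0873
t: 2.15
tcp_pos: [0.4344, -0.0332, 0.2369]
ee_rot: [-180.0, -0.1, -0.0]
wrist_force: [-0.1, 0.2, 1.1]
finger_gap: 0.087
t: 2.45
tcp_pos: [0.4356, -0.0318, 0.2363]
ee_rot: [180.0, 0.0, 0.1]
wrist_force: [0.3, -0.5, 0.0]
finger_gap: 0.0874
[ 0.43564502 -0.03184163  0.23630281] [1.79989898e+02 2.79423028e-02 7.03608770e-02] [-10.18720723  -5.3165356    7.89155862 110.69929262   0.76541346
  74.59680863 -92.46248484]
```

View pics/w1.png

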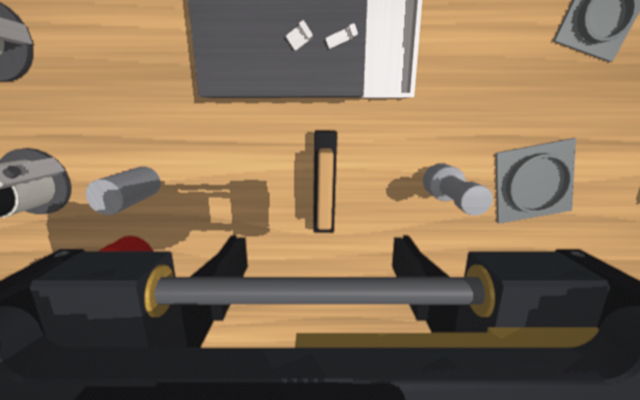

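The scraper stands upright in this view, with base pixels (314–337, 130–232) and the wooden ridge at x 318–334. The large holder is at (535,180), the plug gauge at (455,185) and the plate edge with the gutter at (365–415, 97).

```bash
python3 - <<'E'
from h import *
w=dict(np.load("pics/w1.npz")); st=w; im=w["image"]; hsv=cv2.cvtColor(im,cv2.COLOR_RGB2HSV)
m=((hsv[...,1]>80)&(hsv[...,2]>120)).astype(np.uint8)*255
def big(m,b):
    z=np.zeros_like(m);x0,y0,x1,y1=b;z[y0:y1,x0:x1]=m[y0:y1,x0:x1]
    return max(cv2.findContours(z,cv2.RETR_EXTERNAL,cv2.CHAIN_APPROX_NONE)[0],key=cv2.contourArea)
c=big(m,(316,140,336,230)); r=cv2.minAreaRect(c);B=cv2.boxPoints(r)
print("grip px",r,"at z.062:",[onz(w,p,.062,st)[:2].round(4).tolist() for p in B])
db=((hsv[...,2]<70)).astype(np.uint8)*255
c=big(db,(308,125,342,234));B=cv2.boxPoints(cv2.minAreaRect(c));print("base px",B.round().tolist(),"z.025",[onz(w,p,.025,st)[:2].round(4).tolist() for p in B])
w0=dict(np.load("pics/wrist0.npz"));s0=dict(tcp_pos=np.array([.6246,0,.2357]),ee_rot=[-179.917,0.003,90.003])
h0=cv2.cvtColor(w0["image"],cv2.COLOR_RGB2HSV);m0=((h0[...,1]>40)&(h0[...,2]>120)).astype(np.uint8)*255
# base-top far corner (y=+) right end seen in both: w0 (219,195), w1 (337? ,130) = plus-x end
for a,b in [((220,195),(314,130)),((220,214),(337,130)),((114,199),(314,232))]:
    print("two-view base corner",*two(ray(w0,a,s0),ray(w,b,st)))
g=(hsv[...,1]<45)&(hsv[...,2]>90)
c=big(g.astype(np.uint8)*255,(485,130,590,230));B=cv2.boxPoints(cv2.minAreaRect(c))
print("holder foot z.004",cv2.contourArea(c),[onz(w,p,.004,st)[:2].round(4).tolist() for p in B],np.mean([onz(w,p,.004,st)[:2] for p in B],0))
print("plate corners z.04",[(p,onz(w,p,.04,st)[:2].round(4).tolist()) for p in [(197,97),(364,97),(416,97)]],"rim z.02",onz(w,(416,97),.02,st)[:2])
print("chips",[onz(w,p,.043,st)[:2].round(3).tolist() for p in [(299,37),(341,36)]])
E
```

```text
grip px ((325.2049865722656, 189.50526428222656), (14.277359008789062, 79.2303695678711), 1.4688007831573486) at z.062: [[0.3856, -0.0291], [0.4767, -0.0314], [0.4763, -0.0466], [0.3852, -0.0456]]
base px [[314.0, 131.0], [335.0, 131.0], [335.0, 231.0], [314.0, 231.0]] z.025 [[0.4938, -0.0253], [0.4938, -0.0499], [0.3677, -0.052], [0.3676, -0.0248]]
two-view base corner [ 0.49384283 -0.02513052  0.00468482] 0.0004813925786786996
two-view base corner [ 0.492793   -0.05234334  0.00574066] 0.002742537789535457
two-view base corner [ 0.36578687 -0.02515129  0.02277883] 0.001219209139042016
holder foot z.004 5284.5 [[0.4646, -0.242], [0.4849, -0.3496], [0.3944, -0.3892], [0.3711, -0.2744]] [ 0.4287526  -0.31379905]
plate corners z.04 [((197, 97), [0.5306, 0.1013]), ((364, 97), [0.5308, -0.08]), ((416, 97), [0.5309, -0.1365])] rim z.02 [ 0.53165703 -0.14255858]
chips [[0.588, -0.011], [0.589, -0.054]]
```

```bash
python3 -m creep '{"slide":[[-0.45,0.6,0],[0,0,3],[0,0,3],[0,0,3],[0,0,3],[0,0,3],[0,0,2],[0,0,1.4],[0,0,0.6],[0,0,0]],"turn":[0,0,0,0,0,0,0,0,0,0]}' -1 && python3 -m creep '{"slide":[[0,0,0],[0,0,0],[0,0,0],[0,0,0],[0,0,0],[0,0,0],[0,0,0],[0,0,0]],"turn":[0,0,0,0,0,0,0,0]}' 1 && python3 -m creep '{"slide":[[0,0,-0.5],[0,0,-1],[0,0,-2],[0,0,-2],[0,0,-2],[0,0,-2],[0,0,0],[0,0,0]],"turn":[0,0,0,0,0,0,0,0]}'
python3 - <<'E'
from plant import *
from h import *
for n in("scene","side"):
    s=snapshot(n); cv2.imwrite(f"pics/{n}1.png",s["image"][:,:,::-1])
a=cv2.imread("pics/scene1.png")[150:260,250:420];b=cv2.imread("pics/side1.png")[120:260,300:450]
f=lambda i:cv2.resize(i,(390,int(i.shape[0]*390/i.shape[1])))
a,b=f(a),f(b);H=max(len(a),len(b));z=np.zeros((H,780,3),np.uint8);z[:len(a),:390]=a;z[:len(b),390:]=b
cv2.imwrite("pics/c1.png",z)
E
```

```text
t: 3.5
tcp_pos: [0.4301, -0.0384, 0.0461]
ee_rot: [180.0, 0.1, 0.0]
wrist_force: [-0.1, -0.1, 0.6]
finger_gap: 0.087
t: 4.3
tcp_pos: [0.4306, -0.0382, 0.0466]
ee_rot: [180.0, -0.0, 0.0]
wrist_force: [0.6, 0.1, -0.9]
finger_gap: 0.0309
t: 5.1
tcp_pos: [0.4305, -0.0381, 0.1416]
ee_rot: [-180.0, -0.0, 0.0]
wrist_force: [-0.6, -0.5, -2.7]
finger_gap: 0.0161
```

View pics/c1.png

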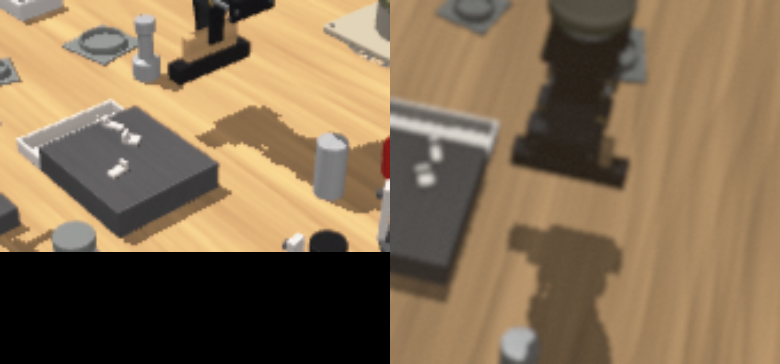

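The gripper holds the scraper level, but the fingers only shut while it was already rising, so it's gripped high. I'll set it down, feeling for contact, and grip it again lower.

```bash
python3 -m creep '{"slide":[[0,0,2],[0,0,2],[0,0,2],[0,0,2],[0,0,0],[0,0,0]],"turn":[0,0,0,0,0,0]}' && for i in 1; do python3 -m creep '{"slide":[[0,0,0.3],[0,0,0]],"turn":[0,0]}'; python3 -m creep '{"slide":[[0,0,0.3],[0,0,0]],"turn":[0,0]}'; done
```

```text
t: 5.8
tcp_pos: [0.4298, -0.0382, 0.0608]
ee_rot: [180.0, 0.1, 0.0]
wrist_force: [0.2, 0.5, -2.6]
finger_gap: 0.016
t: 6.0
tcp_pos: [0.4304, -0.0381, 0.0585]
ee_rot: [-180.0, 0.0, 0.0]
wrist_force: [0.2, -0.2, -2.3]
finger_gap: 0.0156
t: 6.2
tcp_pos: [0.4313, -0.0381, 0.0572]
ee_rot: [-180.0, -0.1, 0.0]
wrist_force: [-8.0, 0.1, 19.7]
finger_gap: 0.0158
```

```bash
python3 -m creep '{"slide":[[0,0,0],[0,0,0],[0,0,0],[0,0,0],[0,0,0],[0,0,0.5],[0,0,0.5],[0,0,0],[0,0,0]],"turn":[0,0,0,0,0,0,0,0,0]}' -0.2 && python3 -m creep '{"slide":[[0,0,0],[0,0,0],[0,0,0],[0,0,0],[0,0,0],[0,0,0],[0,0,0],[0,0,0],[0,0,0],[0,0,0]],"turn":[0,0,0,0,0,0,0,0,0,0]}' 1 && python3 -m creep '{"slide":[[0,0,0],[0,0,-0.5],[0,0,-1],[0,0,-2],[0,0,-2],[0,0,-2],[0,0,-2],[0,0,-2],[0,0,0],[0,0,0]],"turn":[0,0,0,0,0,0,0,0,0,0]}'
```

```text
t: 7.1
tcp_pos: [0.4304, -0.0382, 0.0453]
ee_rot: [180.0, 0.0, 0.0]
wrist_force: [-0.2, 0.2, 0.2]
finger_gap: 0.052
t: 8.1
tcp_pos: [0.4306, -0.0381, 0.0456]
ee_rot: [-180.0, -0.0, 0.0]
wrist_force: [0.2, -0.6, 0.2]
finger_gap: 0.0155
t: 9.1
tcp_pos: [0.4305, -0.0381, 0.1606]
ee_rot: [-180.0, -0.0, 0.0]
wrist_force: [0.1, 1.2, -2.7]
finger_gap: 0.0157
```

```bash
python3 -m creep '{"slide":[[2.5,-1.5,0],[2.5,-1.5,0],[2.5,-1.5,0],[2.5,-1.5,0],[2.5,-1.5,0],[2.5,-1.5,0],[2.5,-1.5,0],[0.5,-1.3,0],[0,0,0],[0,0,0]],"turn":[0,0,0,0,0,0,0,0,0,0]}' && python3 -m creep '{"slide":[[0,0,2],[0,0,2],[0,0,2],[0,0,0.7],[0,0,0.3],[0,0,0],[0,0,0]],"turn":[0,0,0,0,0,0,0]}' && python3 -m creep '{"slide":[[0,0,0.15],[0,0,0]],"turn":[0,0]}' && python3 -m creep '{"slide":[[0,0,0.15],[0,0,0]],"turn":[0,0]}'
```

```text
t: 10.1
tcp_pos: [0.6093, 0.0795, 0.1596]
ee_rot: [180.0, 0.1, 0.1]
wrist_force: [-0.5, 0.1, -2.8]
finger_gap: 0.0157
t: 10.8
tcp_pos: [0.611, 0.0799, 0.0917]
ee_rot: [-180.0, -0.1, 0.0]
wrist_force: [0.2, -0.4, -3.0]
finger_gap: 0.016
t: 11.0
tcp_pos: [0.6107, 0.08, 0.0894]
ee_rot: [-180.0, -0.0, 0.0]
wrist_force: [-0.0, 0.7, -3.3]
finger_gap: 0.0158
t: 11.2
tcp_pos: [0.6104, 0.08, 0.0874]
ee_rot: [180.0, 0.0, 0.0]
wrist_force: [-0.5, -0.3, -2.2]
finger_gap: 0.0158
```

```bash
python3 -m creep '{"slide":[[0,0.5,0],[0,0.8,0],[0,0.8,0],[0,0.8,0],[0,0.8,0],[0,0.8,0],[0,0.8,0],[0,0.8,0],[0,0.8,0],[0,0.8,0]],"turn":[0,0,0,0,0,0,0,0,0,0]}' && python3 -m creep '{"slide":[[0,0.6,0],[0,0.4,0],[0,0.4,0],[0,0.4,0],[0,0.4,0],[0,0.4,0],[0,0.4,0],[0,0.4,0],[0,0.4,0],[0,0.4,0]],"turn":[0,0,0,0,0,0,0,0,0,0]}' && python3 -m creep '{"slide":[[0,0.4,0],[0,0.4,0],[0,0.4,0],[0,0.4,0],[0,0.4,0],[0,0.4,0],[0,0.4,0],[0,0.4,0],[0,0.4,0],[0,0.4,0]],"turn":[0,0,0,0,0,0,0,0,0,0]}'
```

```text
t: 12.2
tcp_pos: [0.6105, 0.0024, 0.0876]
ee_rot: [-180.0, -0.0, 0.0]
wrist_force: [0.9, 0.5, -3.0]
finger_gap: 0.0158
t: 13.2
tcp_pos: [0.6106, -0.0393, 0.0876]
ee_rot: [-180.0, -0.0, 0.0]
wrist_force: [-0.1, 0.7, -1.7]
finger_gap: 0.0158
t: 14.2
tcp_pos: [0.6106, -0.0793, 0.0876]
ee_rot: [-180.0, -0.0, 0.0]
wrist_force: [0.3, -0.4, -2.4]
finger_gap: 0.016
```

```bash
python3 -m creep '{"slide":[[0,0.4,0],[0,0.3,0],[0,0,0],[0,0,0],[0,0,-1],[0,0,-2],[0,0,-2],[0,0,-2],[0,-0.7,-0.4],[0,0,0]],"turn":[0,0,0,0,0,0,0,0,0,0]}' && python3 -m creep '{"slide":[[-2.5,-0.5,0],[-2.5,-0.5,0],[-2.5,-0.5,0],[-2.5,-0.5,0],[-2.5,-0.5,0],[-2.5,-0.5,0],[-2.5,-0.5,0],[-0.5,-0.6,0],[0,0,0],[0,0,0]],"turn":[0,0,0,0,0,0,0,0,0,0]}'
python3 - <<'E'
from plant import *
from h import *
st=state();s=snapshot("scene");w=snapshot("wrist")
a=s["image"][180:260,250:360,::-1];b=w["image"][0:200,150:450,::-1]
f=lambda i:cv2.resize(i,(390,int(i.shape[0]*390/i.shape[1])))
a,b=f(a),f(b);H=max(len(a),len(b));z=np.zeros((H,780,3),np.uint8);z[:len(a),:390]=a;z[:len(b),390:]=b
cv2.imwrite("pics/c2.png",z)
E
```

```text
t: 15.2
tcp_pos: [0.6111, -0.0773, 0.1624]
ee_rot: [-180.0, -0.1, 0.1]
wrist_force: [0.9, 1.0, -3.5]
finger_gap: 0.0157
t: 16.2
tcp_pos: [0.431, -0.038, 0.1613]
ee_rot: [180.0, -0.0, 0.1]
wrist_force: [-0.3, -0.1, -3.0]
finger_gap: 0.0161
```

View pics/c2.png

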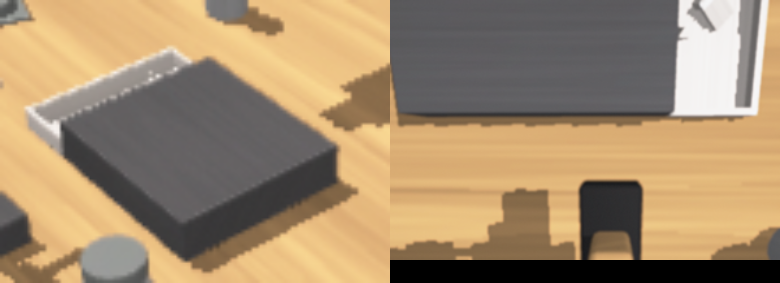

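The plate top is clear. At least one chip shows in the gutter at wrist crop (715,12), and I'll check the others on the next pass. Next I'll set the scraper down.

```bash
python3 -m creep '{"slide":[[0,0,2],[0,0,3],[0,0,3],[0,0,2],[0,0,1],[0,0,0.2],[0,0,0],[0,0,0.2],[0,0,0]],"turn":[0,0,0,0,0,0,0,0,0]}' && python3 -m creep '{"slide":[[0,0,0.1],[0,0,0]],"turn":[0,0]}'
```

```text
t: 17.2
tcp_pos: [0.4311, -0.0381, 0.0482]
ee_rot: [-180.0, -0.1, 0.0]
wrist_force: [0.2, -0.4, -3.0]
finger_gap: 0.0156
t: 17.4
tcp_pos: [0.4307, -0.0381, 0.0468]
ee_rot: [-180.0, -0.0, 0.0]
wrist_force: [-0.1, -0.1, -2.4]
finger_gap: 0.0158
```

```bash
python3 -m creep '{"slide":[[0,0,0.1],[0,0,0]],"turn":[0,0]}' && python3 -m creep '{"slide":[[0,0,0],[0,0,0],[0,0,0],[0,0,0],[0,0,0],[0,0,0],[0,0,0],[0,0,0],[0,0,0],[0,0,0]],"turn":[0,0,0,0,0,0,0,0,0,0]}' -1 && python3 -m creep '{"slide":[[0,0,-1],[0,0,-3],[0,0,-4],[0,0,-4],[0,0,-4],[0,0,-4],[0,0,-3],[0,0,0],[0,0,0]],"turn":[0,0,0,0,0,0,0,0,0]}' && python3 -m creep '{"slide":[[0,-4,0],[0,-4,0],[0,-4,0],[0,-4,0],[0,-4,0],[0,-4,0],[0,-4,0],[0,0,0],[0,0,0],[0,0,0]],"turn":[0,0,0,0,0,0,0,0,0,0]}' && python3 - <<'E'
from plant import *
from h import *
st=state();s=snapshot("wrist");np.savez("pics/w2.npz",**s,tcp_pos=st["tcp_pos"],ee_rot=st["ee_rot"])
E
python3 -m creep '{"slide":[[0,-3,0],[0,-3,0],[0,-3.3,0],[0,0,0],[0,0,0],[0,0,0]],"turn":[0,0,0,0,0,0]}' && python3 - <<'E'
from plant import *
from h import *
st=state();s=snapshot("wrist");np.savez("pics/w3.npz",**s,tcp_pos=st["tcp_pos"],ee_rot=st["ee_rot"])
w2=np.load("pics/w2.npz")["image"]
a=np.hstack([w2[20:260,120:520,::-1],s["image"][20:260,120:520,::-1]]);cv2.imwrite("pics/c3.png",a)
E
```

```text
t: 17.6
tcp_pos: [0.4307, -0.0381, 0.0456]
ee_rot: [-180.0, -0.0, 0.1]
wrist_force: [0.9, -0.8, -2.1]
finger_gap: 0.0158
t: 18.6
tcp_pos: [0.4306, -0.0381, 0.0456]
ee_rot: [-180.0, -0.0, 0.0]
wrist_force: [0.4, 0.3, -0.8]
finger_gap: 0.0842
t: 19.5
tcp_pos: [0.4306, -0.0382, 0.2763]
ee_rot: [-180.0, -0.1, 0.0]
wrist_force: [0.4, -0.1, -1.0]
finger_gap: 0.0869
t: 20.5
tcp_pos: [0.4303, 0.2406, 0.2749]
ee_rot: [179.9, 0.1, -0.0]
wrist_force: [0.9, -0.2, 0.9]
finger_gap: 0.0872
t: 21.15
tcp_pos: [0.4309, 0.3332, 0.2755]
ee_rot: [180.0, -0.0, -0.1]
wrist_force: [0.7, -0.3, 0.3]
finger_gap: 0.0873
```

View pics/c3.png

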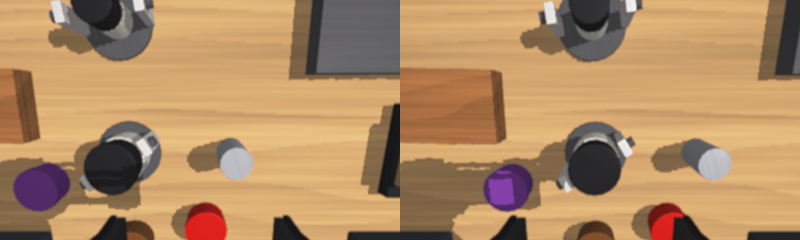

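In this view (crop offset 280–400 px, 20 px) the cap is at (314,187) in the full w3 frame. The clamp lugs are at about (346,165) and (285,200), and the scraper stands on the bench.

```bash
python3 - <<'E'
from h import *
ws=[dict(np.load(f"pics/w{i}.npz")) for i in(2,3)]
cen=[]
for w,box in zip(ws,[(195,130,275,225),(270,130,360,225)]):
    hsv=cv2.cvtColor(w["image"],cv2.COLOR_RGB2HSV); m=(w["image"].max(2)<45).astype(np.uint8)*255
    z=np.zeros_like(m);x0,y0,x1,y1=box;z[y0:y1,x0:x1]=m[y0:y1,x0:x1]
    z=cv2.morphologyEx(z,cv2.MORPH_OPEN,np.ones((5,5)))
    c=max(cv2.findContours(z,cv2.RETR_EXTERNAL,cv2.CHAIN_APPROX_NONE)[0],key=cv2.contourArea)
    (u,v),r=cv2.minEnclosingCircle(c);e=cv2.fitEllipse(cv2.convexHull(c));print("circ",(u,v),r,"ell",e,cv2.boundingRect(c))
    print("lower-arc pts: bottom",c[c[:,0,1].argmax(),0],"at z.105",onz(w,(u,v),.105,w)); cen.append((u,v))
    # lugs: bright neutral blobs
    l=((hsv[...,1]<40)&(w["image"].min(2)>175)).astype(np.uint8)*255
    for k in cv2.findContours(l[100:240,180:400].copy(),cv2.RETR_EXTERNAL,cv2.CHAIN_APPROX_NONE)[0]:
        if cv2.contourArea(k)>15:
            M=cv2.moments(k);p=(M["m10"]/M["m00"]+180,M["m01"]/M["m00"]+100);print("  bright",np.round(p,1),cv2.contourArea(k),onz(w,p,.085,w).round(4)[:2])
print("two",two(ray(ws[0],cen[0],ws[0]),ray(ws[1],cen[1],ws[1])))
E
```

```text
circ (232.70779418945312, 184.54823303222656) 28.69243812561035 ell ((233.14979553222656, 186.1383819580078), (52.20454025268555, 57.25625228881836), 65.84969329833984) (205, 161, 56, 53)
lower-arc pts: bottom [229 213] at z.105 [0.43420553 0.33505515 0.105     ]
  bright [356.4 183.5] 721.0 [0.4304 0.1976]
  bright [263.9 167.7] 147.5 [0.449  0.3038]
  bright [242.4 158.1] 16.5 [0.46   0.3274]
circ (313.4583435058594, 188.625) 25.356233596801758 ell ((312.37408447265625, 191.2625274658203), (42.125770568847656, 51.44107437133789), 113.16582489013672) (289, 171, 50, 43)
lower-arc pts: bottom [312 213] at z.105 [0.43018415 0.33976181 0.105     ]
  bright [287.  207.2] 31.0 [0.4023 0.3718]
  bright [344.7 167.5] 124.5 [0.4498 0.3043]
two (array([0.42825022, 0.33998861, 0.0892847 ]), np.float64(0.004106983665270886))
```

```bash
python3 - <<'E'
from h import *
ws=[dict(np.load(f"pics/w{i}.npz")) for i in(2,3)]
for T in (55,70,85):
  cen=[]
  for w,box in zip(ws,[(190,130,285,225),(265,130,365,225)]):
    m=((w["image"].max(2)<T)).astype(np.uint8)*255
    z=np.zeros_like(m);x0,y0,x1,y1=box;z[y0:y1,x0:x1]=m[y0:y1,x0:x1]
    z=cv2.morphologyEx(z,cv2.MORPH_OPEN,cv2.getStructuringElement(cv2.MORPH_ELLIPSE,(17,17)))
    c=max(cv2.findContours(z,cv2.RETR_EXTERNAL,cv2.CHAIN_APPROX_NONE)[0],key=cv2.contourArea)
    (u,v),r=cv2.minEnclosingCircle(c);print(T,(u,v),r,cv2.boundingRect(c),onz(w,(u,v),.105,w).round(4));cen.append((u,v))
  print(two(ray(ws[0],cen[0],ws[0]),ray(ws[1],cen[1],ws[1])))
E
```

```text
55 (232.86207580566406, 185.29310607910156) 28.917362213134766 (205, 160, 56, 54) [0.4334 0.335  0.105 ]
55 (313.83929443359375, 187.01785278320312) 26.484407424926758 (289, 161, 51, 53) [0.432  0.3393 0.105 ]
(array([0.42882944, 0.33962139, 0.08955586]), np.float64(0.0014023854688720702))
70 (232.67906188964844, 184.73690795898438) 29.355079650878906 (204, 160, 58, 55) [0.434  0.3351 0.105 ]
70 (313.32977294921875, 187.12765502929688) 26.92429542541504 (288, 161, 52, 54) [0.4319 0.3399 0.105 ]
(array([0.42875875, 0.34021888, 0.08821369]), np.float64(0.002173114520662846))
85 (232.6923065185547, 185.15383911132812) 29.497867584228516 (204, 160, 58, 55) [0.4335 0.3351 0.105 ]
85 (312.8849792480469, 187.14891052246094) 27.803577423095703 (287, 160, 54, 55) [0.4319 0.3404 0.105 ]
(array([0.42802558, 0.34078692, 0.08631377]), np.float64(0.0017290542067002297))
```

```bash
python3 -m creep '{"slide":[[-0.25,-0.45,0],[0,0,0],[0,0,0],[0,0,0],[0,0,0],[0,0,0],[0,0,0],[0,0,0],[0,0,0],[0,0,0]],"turn":[0,-0.145,-0.145,-0.145,-0.145,-0.145,-0.145,-0.145,-0.145,-0.145]}' && python3 -m creep '{"slide":[[0,0,0],[0,0,0],[0,0,0],[0,0,0],[0,0,0],[0,0,0],[0,0,3],[0,0,3],[0,0,0],[0,0,0]],"turn":[-0.145,-0.145,-0.145,-0.145,-0.145,-0.145,0,0,0,0]}' && python3 - <<'E'
from plant import *
from h import *
st=state();s=snapshot("wrist");w=dict(**s,tcp_pos=st["tcp_pos"],ee_rot=st["ee_rot"]);np.savez("pics/w4.npz",**w)
print(st["tcp_pos"],st["ee_rot"],st["joints"])
a=s["image"][60:280,170:470,::-1].copy();cv2.imwrite("pics/c4.png",cv2.resize(a,None,fx=2.5,fy=2.5))
m=((w["image"].max(2)<70)).astype(np.uint8)*255
z=np.zeros_like(m);z[120:250,230:400]=m[120:250,230:400]
z=cv2.morphologyEx(z,cv2.MORPH_OPEN,cv2.getStructuringElement(cv2.MORPH_ELLIPSE,(17,17)))
c=max(cv2.findContours(z,cv2.RETR_EXTERNAL,cv2.CHAIN_APPROX_NONE)[0],key=cv2.contourArea)
(u,v),r=cv2.minEnclosingCircle(c);print((u,v),r,cv2.boundingRect(c),onz(w,(u,v),.105,w).round(4),"model centre px",proj(w,(.428,.338,.105),w))
E
```

```text
t: 22.2
tcp_pos: [0.4277, 0.3391, 0.2757]
ee_rot: [180.0, -0.0, 75.1]
wrist_force: [0.1, -0.3, 0.8]
finger_gap: 0.087
t: 23.2
tcp_pos: [0.4278, 0.3392, 0.2163]
ee_rot: [-180.0, 0.0, 124.6]
wrist_force: [-0.2, 0.9, 1.2]
finger_gap: 0.0865
[0.42778555 0.33919807 0.21628109] [-1.79992329e+02  4.84732654e-03  1.24637984e+02] [-20.99961483  11.5661855  -25.1269673   96.3532454    5.10509698
  73.2210739  -12.51772488]
(320.72222900390625, 197.38888549804688) 32.57148361206055 (289, 166, 61, 63) [0.4259 0.3448 0.105 ] model centre px [318.33686572 204.62324466]
```

View pics/c4.png

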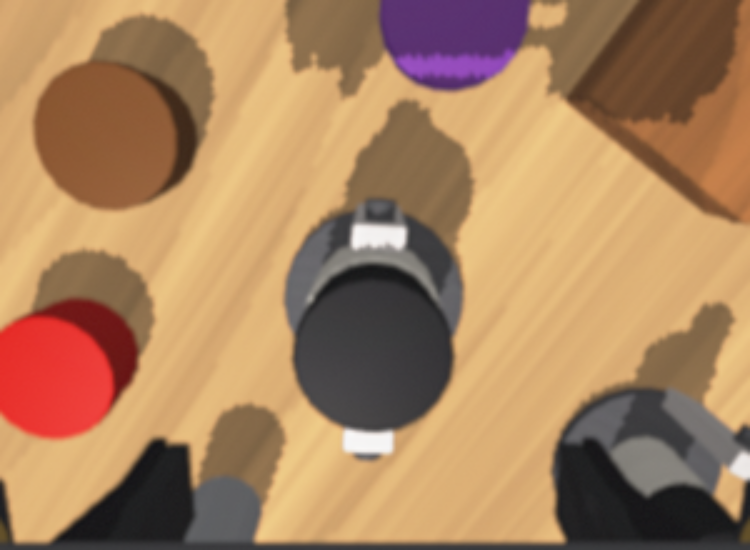

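The cap disc is at full-frame (319,201), with the lugs directly above and below it, so the jaws close across clear sides. I'll descend with a 2 mm correction along tool x.

```bash
python3 -m creep '{"slide":[[0.2,0,2],[0,0,2],[0,0,2],[0,0,2],[0,0,1.5],[0,0,1],[0,0,1],[0,0,0.8],[0,0,0],[0,0,0]],"turn":[0,0,0,0,0,0,0,0,0,0]}' -1 && python3 -m creep '{"slide":[[0,0,0],[0,0,0],[0,0,0],[0,0,0],[0,0,0],[0,0,0],[0,0,0],[0,0,0],[0,0,0],[0,0,0]],"turn":[0,0,0,0,0,0,0,0,0,0]}' 1
```

```text
t: 24.25
tcp_pos: [0.4268, 0.3412, 0.0929]
ee_rot: [180.0, -0.0, 124.7]
wrist_force: [-0.1, 0.2, 0.6]
finger_gap: 0.0868
t: 25.25
tcp_pos: [0.4267, 0.3411, 0.0927]
ee_rot: [180.0, 0.0, 124.7]
wrist_force: [-0.7, -0.7, 3.0]
finger_gap: 0.0597
```

Before lifting, I'll check that all three chips are in the gutter, since step 1 has to be met while the cap is still on.

```bash
python3 - <<'E'
from plant import *
from h import *
a=snapshot("scene")["image"][175:260,240:360,::-1];b=snapshot("side")["image"][140:240,250:400,::-1]
f=lambda i:cv2.resize(i,(395,int(i.shape[0]*395/i.shape[1])),interpolation=cv2.INTER_CUBIC)
a,b=f(a),f(b);H=max(len(a),len(b));z=np.zeros((H,790,3),np.uint8);z[:len(a),:395]=a;z[:len(b),395:]=b
cv2.imwrite("pics/c5.png",z)
E
```

```text
(no output)
```

View pics/c5.png

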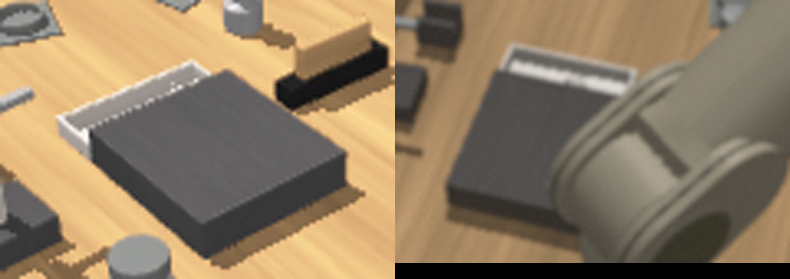

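```bash
python3 - <<'E'
from plant import *
from h import *
b=snapshot("side")["image"];a=snapshot("scene")["image"]
def f(i,lo,hi): return cv2.resize(np.clip((i[...,::-1].astype(float)-lo)*255/(hi-lo),0,255).astype(np.uint8),(780,290),interpolation=cv2.INTER_CUBIC)
cv2.imwrite("pics/c6.png",np.vstack([f(b[150:180,282:362],60,255),f(a[190:223,252:340],60,255)]))
E
```

View pics/c6.png

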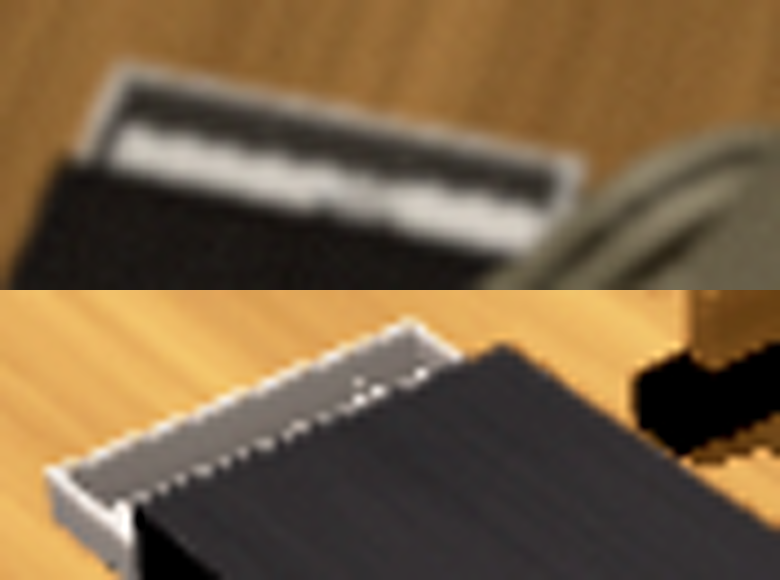

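Scene and side show only one chip cluster, at x≈0.59. Chip a would be hidden behind the plate wall. There's time to spare, so I'll release the cap, which stays seated, and look into the gutter from above.

```bash
python3 -m creep '{"slide":[[0,0,0],[0,0,0],[0,0,0],[0,0,0],[0,0,0],[0,0,0],[0,0,-1],[0,0,-3],[0,0,-4],[0,0,-4]],"turn":[0,0,0,0,0,0,0,0,0,0]}' -1 && python3 -m creep '{"slide":[[0,0,-4],[-4,-1.4,0],[-4,-1.4,0],[-4,-1.4,0],[-4,-1.4,0],[-4,-1.4,0],[-4,-1.4,0],[-4,-1.4,0],[-4,-1.4,0],[-4,-1.4,0]],"turn":[0,0,0,0,0,0,0,0,0,0]}' && python3 -m creep '{"slide":[[-4,-1.4,0],[-4,-1.4,0],[0,0,0],[0,0,0]],"turn":[0,0,0,0]}' && python3 - <<'E'
from plant import *
from h import *
st=state();s=snapshot("wrist");w=dict(**s,tcp_pos=st["tcp_pos"],ee_rot=st["ee_rot"]);np.savez("pics/w7.npz",**w)
R=onz;q=np.float32([proj(w,(x,y,.004),w) for x,y in[(.525,-.02),(.70,-.02),(.70,-.16),(.525,-.16)]])
print(q.round().tolist())
M=cv2.getPerspectiveTransform(q,np.float32([[0,0],[700,0],[700,560],[0,560]]))
cv2.imwrite("pics/w7.png",s["image"][:,:,::-1]);cv2.imwrite("pics/c7.png",cv2.warpPerspective(s["image"][:,:,::-1].copy(),M,(700,560)))
E
```

```text
t: 26.45
tcp_pos: [0.4263, 0.3409, 0.2146]
ee_rot: [-180.0, -0.0, 124.7]
wrist_force: [1.0, 1.5, 0.4]
finger_gap: 0.0872
t: 27.45
tcp_pos: [0.5279, -0.0283, 0.2536]
ee_rot: [179.9, 0.0, 124.7]
wrist_force: [1.2, 1.6, -0.6]
finger_gap: 0.0872
t: 27.85
tcp_pos: [0.5502, -0.1092, 0.253]
ee_rot: [180.0, -0.0, 124.6]
wrist_force: [0.1, 0.6, -0.0]
finger_gap: 0.0868
[[343.0, 105.0], [447.0, 181.0], [383.0, 258.0], [283.0, 193.0]]
```

View pics/w7.png

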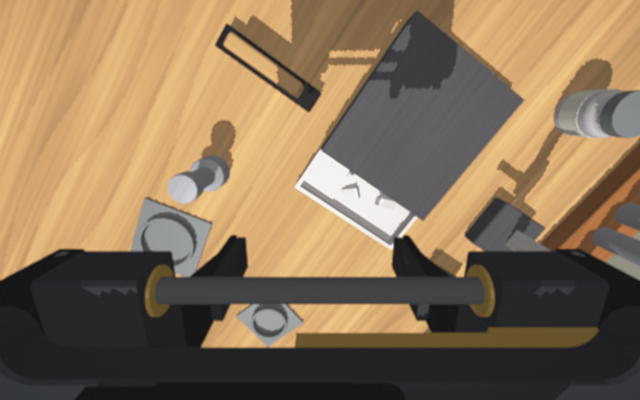

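All three chips lie in the gutter: two at (352,185) and chip a at (382,200). The scraper stands at (268,65). Next I'll measure the large holder from directly above.

```bash
python3 -m creep '{"slide":[[-1.7,-3.6,0],[-1.7,-3.6,0],[-1.7,-3.6,0],[-1.7,-3.6,0],[-1.7,-3.6,0],[-1.5,-3.6,0],[0,0,0],[0,0,0],[0,0,0]],"turn":[0,0,0,0,0,0,0,0,0]}' && python3 - <<'E'
from plant import *
from h import *
st=state();s=snapshot("wrist");w=dict(**s,tcp_pos=st["tcp_pos"],ee_rot=st["ee_rot"]);np.savez("pics/w8.npz",**w)
im=w["image"];hsv=cv2.cvtColor(im,cv2.COLOR_RGB2HSV)
g=((hsv[...,1]<50)&(im.min(2)>70)).astype(np.uint8)*255
z=np.zeros_like(g);z[100:250,230:410]=g[100:250,230:410]
cs=sorted(cv2.findContours(z,cv2.RETR_CCOMP,cv2.CHAIN_APPROX_NONE)[0],key=cv2.contourArea)[::-1][:4]
for c in cs: print(cv2.contourArea(c),cv2.boundingRect(c),cv2.minAreaRect(c))
q=cv2.approxPolyDP(cv2.convexHull(cs[0]),6,True)[:,0];P=np.array([onz(w,p,.004,w)[:2] for p in q]);print("foot corners",q.tolist(),P.round(4).tolist(),P.mean(0))
ctr=proj(w,(.4288,-.3138,.015),w);print("pred ctr",ctr)
# recess ellipse from edges of the grey image
e=cv2.Canny(cv2.cvtColor(im,cv2.COLOR_RGB2GRAY),25,60);yy,xx=np.nonzero(e)
for z_,rr in((.015,.039),(.015,.035),(.005,.035),(.004,.039)):
    XY=np.array([onz(w,(x,y),z_,w)[:2] for x,y in zip(xx,yy) if abs(x-ctr[0])<75 and abs(y-ctr[1])<75])
    best=max(((np.sum(abs(np.hypot(XY[:,0]-a,XY[:,1]-b)-rr)<.0008),a,b) for a in np.arange(.417,.442,.001) for b in np.arange(-.328,-.30,.001)));print(z_,rr,np.round(best,4))
E
```

```text
t: 28.8
tcp_pos: [0.4306, -0.3117, 0.2528]
ee_rot: [179.9, -0.0, 124.8]
wrist_force: [0.6, 0.1, 0.2]
finger_gap: 0.0868
4983.0 (271, 125, 93, 92) ((315.78509521484375, 171.45718383789062), (73.60404968261719, 71.99171447753906), 24.075498580932617)
305.0 (360, 100, 44, 12) ((381.5, 105.5), (11.0, 43.0), 90.0)
14.5 (296, 188, 7, 7) ((298.7500305175781, 191.25), (7.071067810058594, 2.1213202476501465), 45.0)
12.0 (310, 197, 8, 3) ((313.5, 198.0), (7.0, 2.0), -0.0)
foot corners [[297, 125], [363, 154], [334, 216], [271, 190]] [[0.3717, -0.2761], [0.4638, -0.2572], [0.483, -0.3497], [0.3902, -0.3683]] [ 0.42716851 -0.31283732]
pred ctr [316.79692729 175.38332579]
0.015 0.039 [107.      0.426  -0.308]
0.015 0.035 [91.     0.425 -0.304]
0.005 0.035 [92.     0.426 -0.308]
0.004 0.039 [99.     0.426 -0.309]
```

```bash
python3 -m creep '{"slide":[[3.85,2.64,0],[3.85,2.64,0],[3.85,2.64,0],[3.85,2.64,0],[3.85,2.64,0],[3.85,2.64,0],[3.85,2.64,0],[3.85,2.64,0],[3.85,2.64,0],[3.85,2.64,0]],"turn":[0,0,0,0,0,0,0,0,0,0]}' && python3 -m creep '{"slide":[[3.85,2.64,0],[3.85,2.64,0],[3.85,2.64,0],[3.85,2.64,0],[0.1,0.04,0],[0,0,3],[0,0,0],[0,0,0],[0,0,0]],"turn":[0,0,0,0,0,0,0,0,0]}'
```

```text
t: 29.85
tcp_pos: [0.4266, 0.1565, 0.2529]
ee_rot: [180.0, 0.0, 124.8]
wrist_force: [2.0, -0.6, 0.5]
finger_gap: 0.0867
t: 30.75
tcp_pos: [0.4268, 0.3412, 0.2239]
ee_rot: [179.9, 0.0, 124.7]
wrist_force: [-0.9, 0.1, -0.2]
finger_gap: 0.0867
```

```bash
python3 -m creep '{"slide":[[0,0,2.5],[0,0,3],[0,0,3],[0,0,2],[0,0,1],[0,0,1],[0,0,0.6],[0,0,0],[0,0,0]],"turn":[0,0,0,0,0,0,0,0,0]}' -1 && python3 -m creep '{"slide":[[0,0,0],[0,0,0],[0,0,0],[0,0,0],[0,0,0],[0,0,0],[0,0,0],[0,0,0]],"turn":[0,0,0,0,0,0,0,0]}' 1 && python3 -m creep '{"slide":[[0,0,-0.3],[0,0,-0.5],[0,0,-0.7],[0,0,-1],[0,0,-1],[0,0,-1.5],[0,0,-2],[0,0,-2],[0,0,0],[0,0,0]],"turn":[0,0,0,0,0,0,0,0,0,0]}'
```

```text
t: 31.65
tcp_pos: [0.427, 0.3414, 0.0923]
ee_rot: [179.9, -0.0, 124.7]
wrist_force: [-0.1, -0.6, 0.2]
finger_gap: 0.0871
t: 32.45
tcp_pos: [0.4267, 0.341, 0.0917]
ee_rot: [180.0, 0.0, 124.7]
wrist_force: [-0.1, -0.2, 2.8]
finger_gap: 0.059
t: 33.45
tcp_pos: [0.4268, 0.3411, 0.1822]
ee_rot: [179.9, 0.0, 124.7]
wrist_force: [0.7, -0.7, -0.6]
finger_gap: 0.0593
```

```bash
python3 -m creep '{"slide":[[0,0,-2],[0,0,-2],[-1.36,-0.95,-1],[-2.4,-1.66,0],[-3.3,-2.28,0],[-3.3,-2.28,0],[-3.3,-2.28,0],[-3.3,-2.28,0],[-3.3,-2.28,0],[-3.3,-2.28,0]],"turn":[0,0,0,0,0,0,0,0,0,0]}' && python3 -m creep '{"slide":[[-3.3,-2.28,0],[-3.3,-2.28,0],[-3.3,-2.28,0],[-3.3,-2.28,0],[-3.3,-2.28,0],[-3.3,-2.28,0],[-3.3,-2.28,0],[-3.3,-2.28,0],[-2.3,-1.66,0],[-1.47,-1.0,0]],"turn":[0,0,0,0,0,0,0,0,0,0]}' && python3 -m creep '{"slide":[[0,0,0],[0,0,0],[0,0,0]],"turn":[0,0,0]}' && python3 - <<'E'
from plant import *
from h import *
st=state();s=snapshot("wrist");np.savez("pics/w9.npz",**s,tcp_pos=st["tcp_pos"],ee_rot=st["ee_rot"])
im=s["image"];print("expected top-disc centre px",proj(dict(**s),st["tcp_pos"]+[0,0,.0133],st))
for v in range(180,300,6): 
    row=im[v].max(1);print(v,np.where(row[200:440]<60)[0][[0,-1]]+200 if (row[200:440]<60).any() else None,end=' ')
E
```

```text
t: 34.45
tcp_pos: [0.4259, 0.0528, 0.2309]
ee_rot: [-180.0, -0.0, 124.7]
wrist_force: [0.3, -0.6, -1.1]
finger_gap: 0.0591
t: 35.45
tcp_pos: [0.4251, -0.3148, 0.2305]
ee_rot: [-179.9, -0.1, 124.5]
wrist_force: [-0.6, 1.0, -0.6]
finger_gap: 0.0596
t: 35.75
tcp_pos: [0.4265, -0.3112, 0.2312]
ee_rot: [180.0, -0.0, 124.7]
wrist_force: [0.3, 0.7, 0.6]
finger_gap: 0.0591
expected top-disc centre px [318.61770136 276.22490675]
180 None 186 None 192 None 198 None 204 [305 332] 210 [296 344] 216 [289 350] 222 [283 355] 228 [281 358] 234 [278 361] 240 [253 386] 246 [250 389] 252 [246 435] 258 [200 439] 264 [200 439] 270 [229 439] 276 [223 416] 282 None 288 None 294 None
```

```bash
python3 - <<'E'
from h import *
w=dict(np.load("pics/w9.npz"));im=w["image"];R=Ro.from_euler("xyz",w["ee_rot"],degrees=True).as_matrix();tx=R[:,0]
for o in(-.004,-.002,0,.002,.004): print(o,[proj(w,w["tcp_pos"]+tx*(r+o)+[0,0,dz],w).round(1).tolist() for r,dz in((.0285,-.0317),(.03,-.0067),(.03,.0133))])
print(im[196:250,318].max(1).tolist())
E
```

```text
-0.004 [[318.7, 203.8], [318.6, 214.8], [318.6, 228.6]]
-0.002 [[318.7, 200.8], [318.6, 211.3], [318.6, 224.7]]
0 [[318.7, 197.7], [318.6, 207.8], [318.6, 220.8]]
0.002 [[318.7, 194.6], [318.6, 204.3], [318.6, 216.9]]
0.004 [[318.7, 191.5], [318.6, 200.8], [318.6, 212.9]]
[165, 166, 165, 165, 156, 125, 76, 34, 25, 25, 27, 27, 29, 27, 28, 27, 28, 29, 27, 26, 27, 28, 27, 28, 27, 27, 25, 26, 29, 31, 36, 35, 33, 32, 32, 30, 31, 33, 32, 31, 33, 32, 28, 31, 30, 31, 29, 31, 31, 31, 29, 30, 32, 31]
```

Measured from the wrist view, the cap sits 2.5 mm along -x of the tool, which puts it at about (0.428,-0.313), within about 1 mm of the holder's centre. I'll lower it now.

```bash
python3 -m creep '{"slide":[[0,0,2],[0,0,3],[0,0,3],[0,0,3],[0,0,3],[0,0,2],[0,0,1.5],[0,0,1],[0,0,0],[0,0,0]],"turn":[0,0,0,0,0,0,0,0,0,0]}' && python3 -m creep '{"slide":[[0,0,0.3],[0,0,0.2],[0,0,0],[0,0,0]],"turn":[0,0,0,0]}' && python3 -m creep '{"slide":[[0,0,0.15],[0,0,0]],"turn":[0,0]}'
```

```text
t: 36.8
tcp_pos: [0.4268, -0.3123, 0.0472]
ee_rot: [180.0, 0.0, 124.7]
wrist_force: [0.2, -0.5, -0.8]
finger_gap: 0.0591
t: 37.2
tcp_pos: [0.4264, -0.3125, 0.0417]
ee_rot: [180.0, 0.0, 124.7]
wrist_force: [0.2, 0.3, -1.0]
finger_gap: 0.0595
t: 37.4
tcp_pos: [0.4263, -0.3124, 0.0399]
ee_rot: [180.0, -0.0, 124.7]
wrist_force: [-0.3, -0.3, 0.4]
finger_gap: 0.0591
```

```bash
python3 -m creep '{"slide":[[0,0,0.15],[0,0,0]],"turn":[0,0]}' && python3 -m creep '{"slide":[[0,0,0.1],[0,0,0]],"turn":[0,0]}' && python3 -m creep '{"slide":[[0,0,0.1],[0,0,0]],"turn":[0,0]}'
```

```text
t: 37.6
tcp_pos: [0.4262, -0.3123, 0.0383]
ee_rot: [-180.0, -0.0, 124.7]
wrist_force: [-0.2, 0.6, -0.5]
finger_gap: 0.0595
t: 37.8
tcp_pos: [0.4263, -0.3124, 0.0374]
ee_rot: [180.0, -0.0, 124.7]
wrist_force: [0.4, -0.1, -0.1]
finger_gap: 0.0591
t: 38.0
tcp_pos: [0.4264, -0.3125, 0.0367]
ee_rot: [180.0, 0.0, 124.7]
wrist_force: [-0.7, 1.2, 0.6]
finger_gap: 0.0589
```

```bash
python3 -m creep '{"slide":[[0,0,0.1],[0,0,0]],"turn":[0,0]}' && python3 -m creep '{"slide":[[0,0,0.05],[0,0,0]],"turn":[0,0]}'
```

```text
t: 38.2
tcp_pos: [0.4265, -0.3125, 0.0366]
ee_rot: [180.0, 0.0, 124.7]
wrist_force: [-4.5, 3.1, 13.5]
finger_gap: 0.0598
t: 38.4
tcp_pos: [0.4265, -0.3125, 0.0365]
ee_rot: [180.0, 0.0, 124.7]
wrist_force: [-6.7, 4.6, 18.7]
finger_gap: 0.0593
```

The cap made contact at 0.0366, exactly where floor contact was expected. I'll release it, lift straight up and check.

```bash
python3 -m creep '{"slide":[[0,0,-0.1],[0,0,0],[0,0,0],[0,0,0],[0,0,0],[0,0,0],[0,0,0],[0,0,0]],"turn":[0,0,0,0,0,0,0,0]}' -1 && python3 -m creep '{"slide":[[0,0,-1],[0,0,-2],[0,0,-3],[0,0,-4],[0,0,-4],[0,0,-4],[0,0,-4],[0,0,0],[0,0,0],[0,0,0]],"turn":[0,0,0,0,0,0,0,0,0,0]}' && python3 - <<'E'
from plant import *
from h import *
st=state();s=snapshot("wrist");w=dict(**s,tcp_pos=st["tcp_pos"],ee_rot=st["ee_rot"]);np.savez("pics/w10.npz",**w)
m=((w["image"].max(2)<70)).astype(np.uint8)*255;z=np.zeros_like(m);z[100:245,230:410]=m[100:245,230:410]
z=cv2.morphologyEx(z,cv2.MORPH_OPEN,cv2.getStructuringElement(cv2.MORPH_ELLIPSE,(17,17)))
c=max(cv2.findContours(z,cv2.RETR_EXTERNAL,cv2.CHAIN_APPROX_NONE)[0],key=cv2.contourArea);(u,v),r=cv2.minEnclosingCircle(c)
print((u,v),r,cv2.boundingRect(c),"top centre if z=.05:",onz(w,(u,v),.05,w))
a=snapshot("scene")["image"][140:300,200:470,::-1];b=w["image"][80:260,200:440,::-1]
f=lambda i:cv2.resize(i,(395,int(i.shape[0]*395/i.shape[1])),interpolation=cv2.INTER_CUBIC)
a,b=f(a),f(b);H=max(len(a),len(b));z=np.zeros((H,790,3),np.uint8);z[:len(a),:395]=a;z[:len(b),395:]=b;cv2.imwrite("pics/c9.png",z)
E
```

```text
t: 39.2
tcp_pos: [0.4263, -0.3124, 0.036]
ee_rot: [180.0, -0.0, 124.7]
wrist_force: [1.0, -0.4, -0.1]
finger_gap: 0.0868
t: 40.2
tcp_pos: [0.4258, -0.3121, 0.2552]
ee_rot: [-180.0, -0.1, 124.7]
wrist_force: [0.8, -0.2, -0.0]
finger_gap: 0.0869
(320.0, 179.0) 25.17945671081543 (296, 154, 48, 51) top centre if z=.05: [ 0.4256444  -0.30979258  0.05      ]
```

View pics/c9.png

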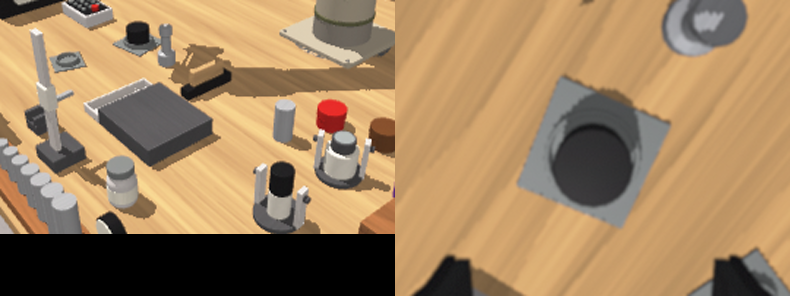

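The cap sits upright in the large dish, at (592,165) in the right crop and (138,33) in the scene crop. The scraper is standing, the plate is clear, the wide lens is uncovered and the bystanders are in place.

```bash
python3 -m creep '{"slide":[[0,0,0],[0,0,0],[0,0,0],[0,0,0]],"turn":[0,0,0,0]}' && python3 -c "
from plant import *
print(job_done(), state()['t'])"
```

```text
t: 40.7
tcp_pos: [0.4263, -0.3124, 0.2559]
ee_rot: [-180.0, -0.0, 124.7]
wrist_force: [-0.3, -0.7, 0.5]
finger_gap: 0.0872
the job is handed in; nothing more can be done
the job is handed in; nothing more can be done
```

The job is done and handed in at about 41 s of the 72 s allowed. The hand-in reports no verdict, so the results below are from my own checks.

**What I did**
- **Chips:** I pushed all three into the gutter with the scraper in one slow pass, about 2 mm above the plate.
- **Scraper:** I set it back where it had been standing. My first grip was too high because the fingers were still closing as the arm rose, so I put it down and gripped it again lower.
- **Cap:** I lifted it straight off the wide lens, gripping clear of the lugs, and lowered it into the large holder until it touched the floor.

**Last checks**
- **Chips:** the scene and side views could not show chip a, so I let go of the cap while it was still on the lens. A look from above then showed all three in the gutter. I did not look from above again at the end.
- **Cap height:** it touched down at a tool height of 36.6 mm, against 36.7 mm expected for sitting on the floor, and it looks upright.
- **Cap centring:** the last picture puts it about 3 to 4 mm from my estimate of the holder's centre. That measurement is biased by the cap's visible side. Before lowering I had measured about 1 mm.
- **Holder position:** the estimates disagreed. The foot's corners gave y = -0.313 m and the less reliable ring fits gave -0.304 to -0.309 m. I used the foot's.
- **Everything else:** in the last picture the scraper is standing on its base and the plate is clear. The lenses and bystanders in view look undisturbed.

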